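# Set a shaker's time wheel and start it

## Task

Set the shaker to 7: roll its knurled thumbwheel by the edge until the digit 7 stands whole in the little window beside it. Then start the shaker with its start key: of the two like keys one is worn out and stays soft all the way, so press slowly and use the one that snaps over with a click and stays in. Leave the beaker, the sample jar and the scoop where they are.

Things in the scene. Friction and masses are not known exactly. Their poses are not given: they have to be found in the camera images.
- shaker: Orbital shaker, fixed light grey box 240 x 470 x 80 mm (x, y, z). Origin on the bench under the middle of its control panel (level, x -120..120, y -100..95 mm, 80 mm up; only wheel and keys stand out of it). x: the wheel's rolling direction, away from the robot at yaw 0; y: left, to the platform (from y 115, 100 mm up; clamped jars from y 195, up to 155 mm).
- wheel_top (a point): Highest point of the thumbwheel's edge, mid-width, at (0, -35, 89) mm in the shaker's frame. Black wheel, 72 mm diameter, 14 mm wide, axle along the shaker's y, 53 mm above the bench; it stands 9 mm out of the panel through a slot 51 mm long. Rounded ribs round its edge give grip; about 1 N along the edge turns it and it stays where it is left.
- wheel (a joint): Turn of the thumbwheel, rad. Digit n stands in the middle of the window at n x 0.6283 (0 at 0, 7 at 4.398); grows when the wheel's top is pushed along the shaker's +x, which brings up higher digits. Stops at -0.2 and 5.85; starts somewhere from 1.6 to 3.5.
- window (a point): Centre of the window in the panel (17 mm along x, 17 mm along y, clear pane flush with the panel), 16 mm to the +y side of the wheel. Shows the black digits, 11 mm tall and 9.5 mm wide on white, that turn with the wheel; they read upright for someone standing on the robot's side (-x).
- key_one_top (a point): Middle of the top of one dark grey round start key, 26 mm in diameter, standing 10 mm above the panel (90 mm above the bench). The two keys look alike, at y +48 mm in the shaker's frame, one at x -50, the other at x +50 mm; which place has the good key changes, feel for it.
- key_one (a joint): Travel of that key, m: 0 up, 0.006 fully down. The good key of the two resists with about 5 N over the first 2 mm, then the force collapses; past half its travel it runs in by itself and stays down at 6 mm. The worn one rises only softly from 0.6 N to 2.6 N over its 6 mm and comes back up when let go.
- key_two_top (a point): Middle of the top face of the other start key, same shape and size, in the other of the two places.
- key_two (a joint): Travel of the other key, m: 0 up, 0.006 fully down. See key one for how a good and a worn key behave.
- beaker_rim (a point): Centre of the rim of an empty glass beaker, 68 mm wide, 85 mm tall, standing on the bench to the right (-y) of the panel. A bystander.
- sample_jar: Capped jar 48 mm wide, 62 mm tall, standing on the bench to the right (-y) of the panel, nearer the robot than the beaker. Origin at its underside. A bystander.
- scoop: Steel spatula 170 mm long lying along the far (+x) side of the shaker on the bench, its origin 180 to 200 mm from the panel's middle. A bystander.

How it is judged:
On the way, in this order (a step that is already met when the one before it is completed fails the run):
1. the 7 stands in the window (within 0.13 rad of its middle) and no start has been made yet (value of joint wheel between 4.268 and 4.528 rad and value of joint key_one below 0.004 m), for 0.2 s.
2. the good key has snapped in (value of joint key_one above 0.0045 m), for 0.2 s.
At the end, for the whole second after the job is handed in: The wheel rests within 0.13 rad of digit 7, the good start key stays in (more than 4.5 mm down), the worn one is up again (less than 2 mm down) (value of joint wheel between 4.268 and 4.528 rad and value of joint key_one above 0.0045 m and value of joint key_two below 0.002 m); the robot touches nothing.
It fails at once if the beaker, the jar or the scoop is pushed more than 25 mm from its place (distance of any of beaker_rim, sample_jar, scoop from where it was at the start of the episode above 0.025 m).
It also fails if it takes over 72 s, if anything falls off the work surface, if the arm or the gripper's body presses on something with over 40 N, if the wrist force passes 120 N, or if a joint passes its speed limit or range.

## Robot

A 7-joint arm with a two-finger parallel gripper is mounted at the origin on the work surface. World frame = base frame: x ahead of the robot, y to its left, z up, the work surface at z = 0. Lengths are in m, angles in rad, forces in N, time in s.
With the tool pointing down it reaches from about 0.4 to 0.875 m from the base axis. Payload 6.5 kg.
Tool frame: the origin (TCP) lies midway between the tips of the shut fingers; the grasp point (between the pads) lies 19 mm behind it; z points along the fingers, y is the direction in which the jaws open and shut (so a half turn about z gives the same grasp; the last joint's range is limited). The gripper opens to 88 mm and grips with 3 to 60 N. Pads are 18 mm wide; open, the fingers measure 123 mm over their backs; the gripper's body (75 mm by 187 mm) begins 45 mm behind the grasp point.
Start: joints at [-1.302, 0.536, -0.004, 1.538, 0.003, 1.067, -0.071], TCP at [0.214, 0.614, 0.239] pointing down, gripper open.
Joint ranges: [-2.7, 2.7], [-0.37, 2.16], [-1.27, 1.26], [0.24, 2.4], [-1.31, 4.45], [0.19, 1.91], [-2.76, 2.76]. Speed limits (rad/s): [2.39, 2.39, 3.14, 3.14, 3.14, 3.14, 3.14].

## Interface

Orientations are given as a unit quaternion [w, x, y, z].
In Python, from rig import bot gives the robot as it stands. The module is installed in compiled form; this text tells all that it offers.
- The arm moves only by the tool drive_tool, never from a script. Its argument "increments" is text: rows parted by semicolons, each of 6 numbers parted by spaces: the shift along the tool's x, y, z in cm, then the turn, a rotation vector about the tool's x, y, z in degrees. In form: x y z wx wy wz; .... A call has exactly 10 rows; each row is the pose to reach, as a shift and turn from the pose commanded when the call began, along the tool's axes at that moment; what a row does not reach only later rows make up. A row lasts 1/12 s, in which the tool goes at most 41.7 mm and 7.16 degrees, less where a joint would pass 70% of its speed; a pose out of reach is approached as far as the arm can. A call with a gripper value outside its range is refused whole. "claw" is the finger opening in cm, from 0 to 8.81, set as the call begins (left out, the last holds). The fingers move at their own pace and stop on an object; "squeeze" is the grip in N (left out, the last holds). Time passes only in rows, so rows that repeat a pose let the fingers close, or fill a call up. It gives the time, the measured TCP pose, the force and the opening at its end, in the units of the state.
- bot.get_obs(): the state, without advancing time (a new reading comes with each control period).
- bot.snapshot(name): name is "scene" or "top"; returns a dict with "pixels" (480x640x3 uint8, blue, green, red), "range_z" (480x640 float32, m along the optical axis (not along the pixel's ray), 0 where there is no reading), "K" (3x3 intrinsics, pixels), "R" (3x3) and "t" (3): a world point X has camera coordinates R X + t. Camera axes: x right, y down, z forward; pixel columns grow to the right and rows downward; lengths in m; the calibration is good to about 2 mm. A picture is of the moment at which its call begins.
- bot.sign_off(): hands the job in, once; it reports no verdict.
The state is a dict: "time_s": time; "joint_positions": joint angles; "qd": joint speeds; "joint_torque": joint torques, N m; "ee_pos": TCP position; "eef_rot": TCP orientation; "force": force on the tool from outside, world axes, zero at the start; "wrist_torque": the same for the moment, N m; "grip_width": opening from 0.0 (shut) to 1.0 (fully open).
Only numpy, scipy, OpenCV 4.12 (cv2) and the standard library are available. Lean on these libraries where they do the work, as an engineer would, in place of code of your own. Each camera call takes 0.05 s, during which the arm holds its last target.

## Working session

There is one attempt and no reset: what is moved stays moved. The work goes in short steps, Python scripts to look and compute and a tool call to move; the robot and the scene stay as the last step left them, time stands still between calls to the robot, and variables do not carry over. Pictures are saved under pics/ and viewed, and the job is handed in when it is done.

Besides the shell and the picture viewer there is one more tool, called after "Request:" as name(argument=value, ...), one argument or row to a line, values as JSON. drive_tool: Moves the arm, as the interface text tells. Its arguments: {"type":"object","properties":{"increments":{"type":"string"},"claw":{"type":"number"},"squeeze":{"type":"number"}},"required":["increments"]}

```bash
mkdir -p pics; python3 - <<'E'
from rig import bot
import cv2,numpy as np
o=bot.get_obs();print({k:np.round(v,3) for k,v in o.items()})
for n in("scene","top"):
    s=bot.snapshot(n);cv2.imwrite(f"pics/{n}0.png",s["pixels"]);np.savez(f"{n}0.npz",**s)
    print(n,s["K"],s["R"],s["t"],-s["R"].T@s["t"])
E
```

```text
{'time_s': np.float64(0.0), 'joint_positions': array([-1.302,  0.537, -0.004,  1.539,  0.003,  1.067, -0.071]), 'qd': array([0.001, 0.001, 0.001, 0.   , 0.001, 0.   , 0.   ]), 'joint_torque': array([-1.0000e-03, -5.7098e+01,  9.9000e-01, -2.5160e+01, -5.6000e-02,
        1.8000e-02,  0.0000e+00]), 'ee_pos': array([0.213, 0.613, 0.238]), 'eef_rot': array([-0.   ,  0.167,  0.986, -0.001]), 'force': array([ 1.621, -0.075, -0.752]), 'wrist_torque': array([ 0.037, -0.035,  0.015]), 'grip_width': np.float64(1.003)}
scene [[512.26118649   0.         326.47088595]
 [  0.         512.26118649 229.00721616]
 [  0.           0.           1.        ]] [[ 1.45954252e-01  9.89291333e-01  1.18198900e-04]
 [ 6.45285329e-01 -9.51110559e-02 -7.57997844e-01]
 [-7.49869455e-01  1.10709281e-01 -6.52257047e-01]] [ 0.00330793 -0.33550505  1.30608585] [ 1.19540757 -0.17977857  0.5975912 ]
top [[520.90821365   0.         323.59960708]
 [  0.         520.90821365 237.16186603]
 [  0.           0.           1.        ]] [[-0.00969142 -0.99969851 -0.02256032]
 [-0.9932045   0.01224031 -0.11573673]
 [ 0.11597798  0.02128536 -0.99302369]] [-0.05367465  0.6386081   0.74681706] [ 0.54713391 -0.0773715   0.81430653]
```

View pics/scene0.png

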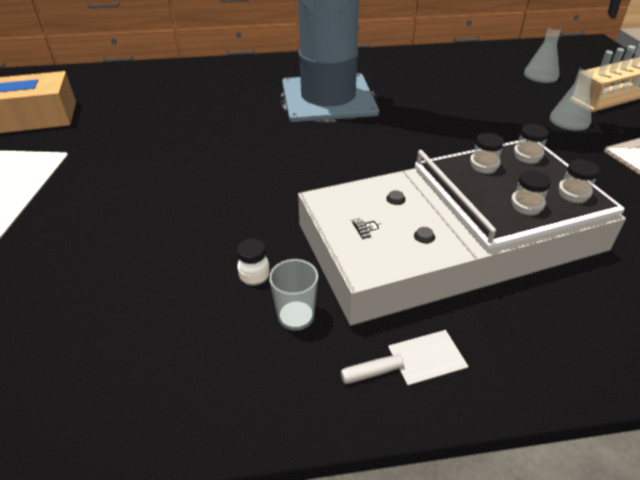

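View pics/top0.png

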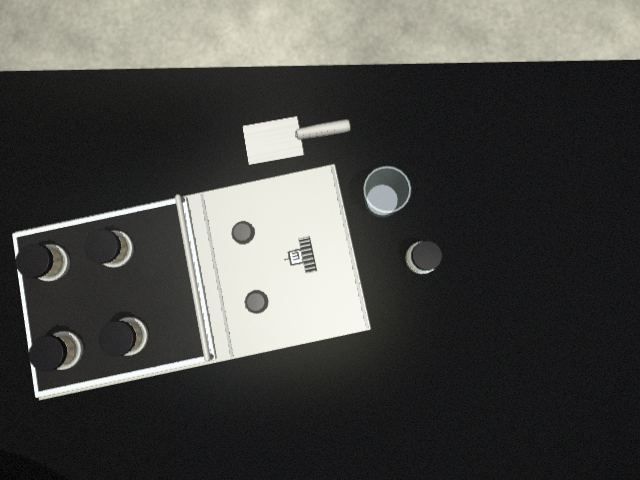

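```bash
cat > h.py <<'E'
import cv2,numpy as np
def ray(s,u,v,z):
    d=s["R"].T@np.linalg.inv(s["K"])@np.array([u,v,1.]);c=-s["R"].T@s["t"]
    return c+d*(z-c[2])/d[2]
def proj(s,X):
    p=s["K"]@(s["R"]@np.asarray(X)+s["t"]);return p[:2]/p[2]
def keys(s,roi,zt=0.09,lim=120):
    x0,y0,x1,y1=roi
    g=cv2.cvtColor(s["pixels"],cv2.COLOR_BGR2GRAY)
    m=np.zeros_like(g);m[y0:y1,x0:x1]=(g[y0:y1,x0:x1]<lim)*255
    cs,_=cv2.findContours(m,cv2.RETR_EXTERNAL,cv2.CHAIN_APPROX_NONE)
    out=[]
    for c in cs:
        if cv2.contourArea(c)<40: continue
        M=cv2.moments(c);u,v=M['m10']/M['m00'],M['m01']/M['m00']
        out.append((cv2.contourArea(c),u,v,ray(s,u,v,zt)))
    return out
E
python3 - <<'E'
from h import *
for n,roi in(("top",(225,210,325,320)),("scene",(345,185,440,245))):
    s=dict(np.load(n+"0.npz"))
    for k in keys(s,roi): print(n,np.round(k[0]),np.round(k[1:3],1),k[3].round(4))
    x0,y0,x1,y1=roi
    cv2.imwrite(f"pics/{n}0c.png",cv2.resize(s["pixels"][y0:y1,x0:x1],None,fx=6,fy=5.4,interpolation=cv2.INTER_CUBIC))
s=dict(np.load("top0.npz"))
# height map stats
K=s["K"];Z=s["range_z"]
for (u,v) in [(197,290),(192,250),(220,300),(300,200),(243,232),(256,301),(309,255),(30,258),(115,247),(40,350)]:
    z=Z[v,u];print(u,v,(s["R"].T@(np.linalg.inv(K)@np.array([u,v,1])*z-s["t"])).round(3))
E
```

```text
top 383.0 [256.1 301.3] [0.5434 0.0324 0.09  ]
top 76.0 [307.2 252.4] [ 0.6107 -0.0388  0.09  ]
top 373.0 [242.8 232.2] [0.6402 0.0518 0.09  ]
scene 214.0 [424.1 235.3] [0.6474 0.049  0.09  ]
scene 56.0 [360.7 230.5] [ 0.6227 -0.0429  0.09  ]
scene 168.0 [395.6 198. ] [0.5514 0.0295 0.09  ]
197 290 [0.559 0.107 0.122]
192 250 [0.615 0.121 0.098]
220 300 [0.546 0.085 0.079]
300 200 [ 0.687 -0.028  0.08 ]
243 232 [0.64  0.051 0.092]
256 301 [0.544 0.033 0.091]
309 255 [ 0.607 -0.041  0.089]
30 258 [0.602 0.314 0.156]
115 247 [0.615 0.205 0.153]
40 350 [0.485 0.296 0.154]
```

View crops.

View pics/top0c.png

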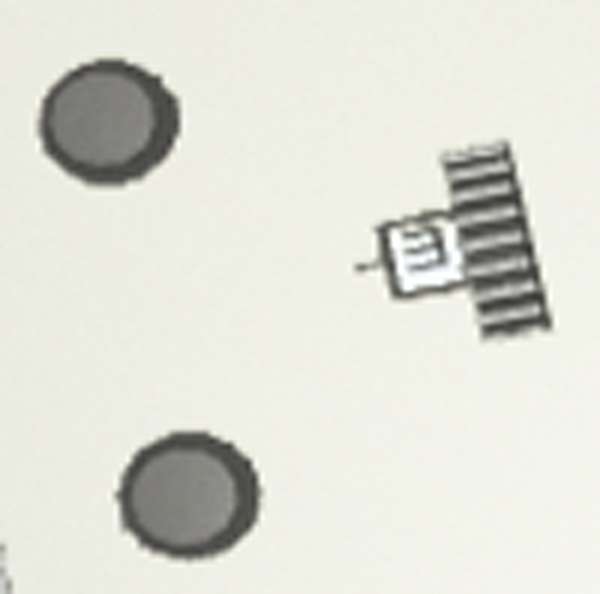

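```bash
python3 - <<'E'
from h import *
s=dict(np.load("top0.npz"))
# panel edges
g=cv2.cvtColor(s["pixels"],cv2.COLOR_BGR2GRAY)
P=[]
for v in range(185,315,5):
    r=g[v,320:400].astype(int);u=320+np.argmax(r<110)-0.5;P.append(ray(s,u,v,0.08)[:2])
P=np.array(P);l=cv2.fitLine(P.astype(np.float32),cv2.DIST_HUBER,0,1e-4,1e-4).ravel();print(l,np.degrees(np.arctan2(l[1],l[0])))
Q=[]
for u in range(240,330,5):
    c=g[140:230,u].astype(int);i=[k for k in range(30,90)if c[k]>150 and c[k-1]<=150 or 0]
    v=140+ (i[0] if i else 0)-.5;Q.append(ray(s,u,v,0.08)[:2])
for u in range(245,360,5):
    c=g[300:380,u].astype(int);v=300+np.argmax(c<110)-.5;P2=ray(s,u,v,0.08)[:2];Q.append(P2)
print(np.round(Q,4).tolist())
for c in [(369,328),(334,165)]: print(ray(s,*c,0.08))
w=s["pixels"][225:285,270:330];cv2.imwrite("pics/win.png",cv2.resize(w,None,fx=9,fy=9,interpolation=cv2.INTER_CUBIC))
E
```

```text
[ 0.98010916  0.19845933  0.6339942  -0.09952804] 11.446879
[[0.7123, 0.0582], [0.7137, 0.051], [0.715, 0.0437], [0.7164, 0.0365], [0.7177, 0.0293], [0.7191, 0.0221], [0.7205, 0.0148], [0.7233, 0.0076], [0.7247, 0.0004], [0.726, -0.0068], [0.7274, -0.0141], [0.7288, -0.0213], [0.7301, -0.0285], [0.7315, -0.0357], [0.7759, -0.0433], [0.7758, -0.0505], [0.7757, -0.0578], [0.7755, -0.065], [0.5461, 0.0497], [0.5335, 0.0425], [0.5307, 0.0355], [0.5334, 0.0285], [0.5458, 0.0215], [0.4755, 0.0143], [0.4768, 0.0073], [0.4781, 0.0004], [0.4794, -0.0066], [0.4807, -0.0135], [0.482, -0.0205], [0.4833, -0.0274], [0.4847, -0.0344], [0.486, -0.0413], [0.4873, -0.0483], [0.4886, -0.0552], [0.4899, -0.0622], [0.4912, -0.0691], [0.4939, -0.0761], [0.4952, -0.0831], [0.4965, -0.09], [0.4978, -0.097], [0.4991, -0.1039]]
[ 0.50513308 -0.12345501  0.08      ]
[ 0.73748214 -0.07764959  0.08      ]
```

View pics/win.png

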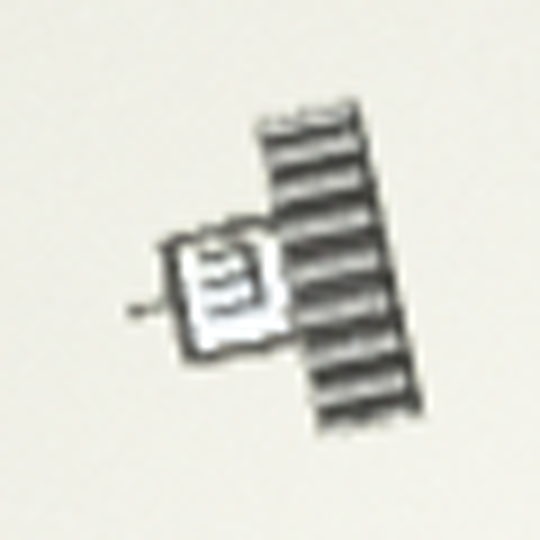

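```bash
cat >> h.py <<'E'
from scipy.spatial.transform import Rotation as Rn
YAW=np.radians(11.4)
ORG=np.array([0.6012,-0.0049,0])
def sh(x,y,z):  # shaker frame mm -> world m
    c,s=np.cos(YAW),np.sin(YAW);x,y,z=x/1e3,y/1e3,z/1e3
    return ORG+np.array([c*x-s*y,s*x+c*y,z])
def toshaker(p):
    c,s=np.cos(YAW),np.sin(YAW);d=np.asarray(p)-ORG
    return np.array([c*d[0]+s*d[1],-s*d[0]+c*d[1],d[2]])*1e3
def cur():
    from rig import bot
    o=bot.get_obs();q=o["eef_rot"];return o,Rn.from_quat([q[1],q[2],q[3],q[0]])
def inc(target):
    o,R=cur()
    ty=np.array([np.cos(YAW),np.sin(YAW),0]);tz=np.array([0,0,-1.]);tx=np.cross(ty,tz)
    T=Rn.from_matrix(np.column_stack([tx,ty,tz]))
    print("t",round(float(o["time_s"]),2),"shaker mm",toshaker(o["ee_pos"]).round(1),"force",o["force"].round(2),"grip",round(float(o["grip_width"]),3))
    print("shift cm",(R.inv().apply(target-o["ee_pos"])*100).round(2),"turn deg",np.degrees((R.inv()*T).as_rotvec()).round(2))
E
python3 - <<'E'
from h import *
inc(sh(-16,-35,150)); inc(sh(-16,-35,115))
for n in ("top","scene"):
    s=dict(np.load(n+"0.npz"))
    for p in [(0,-35,89),(-50,48,90),(50,48,90),(-120,-100,80),(120,-100,80)]: print(n,p,proj(s,sh(*p)).round(1))
E
```

```text
t 0.1 shaker mm [-257.9  682.8  238. ] force [-0.02  0.3  -0.33] grip 0.997
shift cm [-57.34 -49.47   8.88] turn deg [-7.000e-02  5.000e-02  5.942e+01]
t 0.1 shaker mm [-257.9  682.8  238. ] force [-0.02  0.3  -0.33] grip 0.997
shift cm [-57.34 -49.47  12.38] turn deg [-7.000e-02  5.000e-02  5.942e+01]
top (0, -35, 89) [307.6 254.2]
top (-50, 48, 90) [256.3 301.9]
top (50, 48, 90) [242.6 231.8]
top (-120, -100, 80) [371.3 329.3]
top (120, -100, 80) [335.1 164.2]
scene (0, -35, 89) [361.1 224.6]
scene (-50, 48, 90) [395.9 194.7]
scene (50, 48, 90) [424.8 232.2]
scene (-120, -100, 80) [297.7 193.8]
scene (120, -100, 80) [350.7 294.2]
```

Request:
drive_tool(
  increments="-3 -2.5 0 0 0 6; -6 -5 0 0 0 12; -9 -7.5 0 0 0 18; -12 -10.3 0 0 0 24; -15 -13 0 0 0 30; -18 -15.5 0 0 0 36; -21 -18 0 0 0 42; -24 -20.7 0 0 0 48; -27 -23.3 0 0 0 54; -30 -26 0 0 0 59.4",
  claw=0,
  squeeze=15,
)

```text
time_s: 0.93
ee_pos: [0.4119, 0.268, 0.2387]
eef_rot: [-0.0, 0.635, 0.772, 0.0]
force: [1.4, 0.9, 0.4]
grip_width: 0.266
```

```bash
python3 -c "
from h import *
inc(sh(-16,-35,120))"
```

```text
t 0.93 shaker mm [-131.6  304.9  238.7] force [1.41 0.95 0.45] grip 0.266
shift cm [-33.94  11.72  11.86] turn deg [-0.   -0.01 -0.26]
```

Request:
drive_tool(
  increments="-3.5 1.2 0 0 0 -0.2; -7 2.4 0 0 0 -0.2; -10.5 3.6 0 0 0 -0.2; -14 4.8 0 0 0 -0.2; -17.5 6 1 0 0 -0.2; -21 7.2 3 0 0 -0.2; -24.5 8.4 5 0 0 -0.2; -28 9.6 7 0 0 -0.2; -31 10.8 9 0 0 -0.2; -34 11.8 11 0 0 -0.2",
)

```text
time_s: 1.77
ee_pos: [0.5951, -0.0419, 0.1273]
eef_rot: [-0.0, 0.632, 0.775, -0.0]
force: [1.6, 0.6, 0.0]
grip_width: 0.007
```

```bash
python3 -c "
from h import *
from rig import bot
inc(sh(-15,-35,100))
s=bot.snapshot('scene');cv2.imwrite('pics/s1.png',cv2.resize(s['pixels'][130:300,260:480],None,fx=3.5,fy=3.5,interpolation=cv2.INTER_CUBIC))
s=bot.snapshot('top');cv2.imwrite('pics/t1.png',s['pixels'])
"
```

```text
t 1.77 shaker mm [-13.3 -35.1 127.3] force [1.59 0.57 0.  ] grip 0.007
shift cm [ 0.01 -0.17  2.73] turn deg [-0.02  0.    0.2 ]
```

View pics/s1.png

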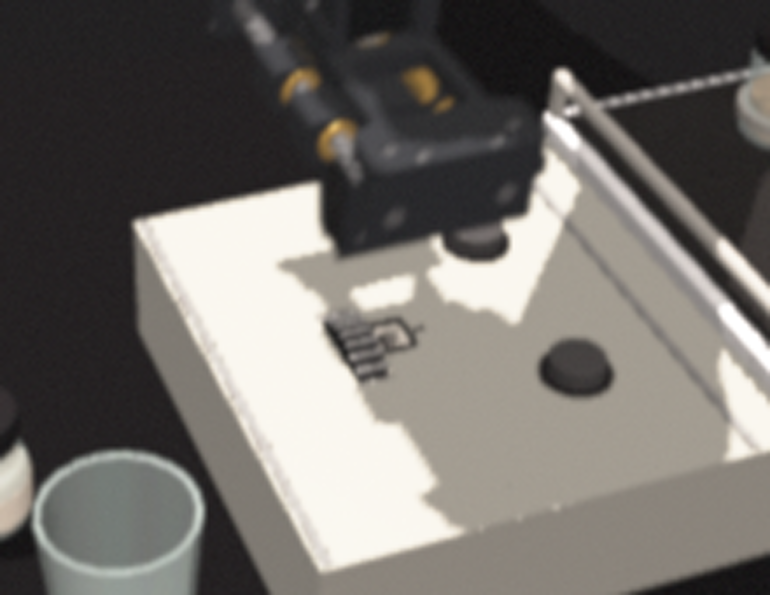

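View pics/t1.png

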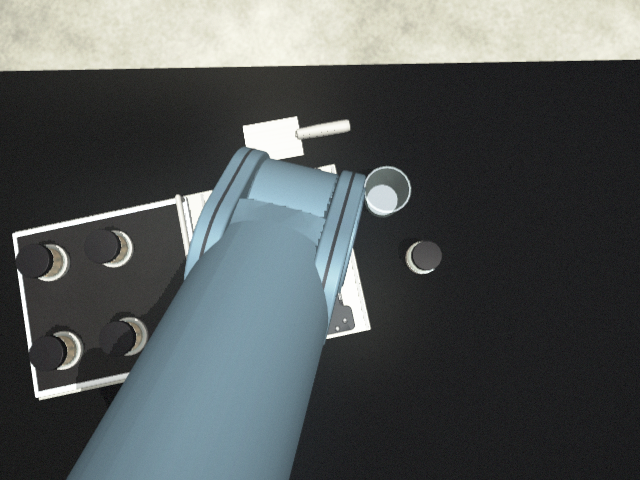

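```bash
python3 -c "
from h import *
s=dict(np.load('scene0.npz'))
for p in [(-13,-35,127),(-13,-35,190),(4,-35,127),(-30,-35,127)]:
  print(p,((proj(s,sh(*p))-[260,130])*3.5).round())
"
```

```text
(-13, -35, 127) [346. 245.]
(-13, -35, 190) [353. 122.]
(4, -35, 127) [362. 268.]
(-30, -35, 127) [331. 223.]
```

```bash
python3 -c "
from h import *
from rig import bot
s=bot.snapshot('scene');Z=s['range_z'];Ki=np.linalg.inv(s['K'])
for v in range(140,206,6):
  for u in range(340,430,8):
    z=Z[v,u]
    if z>0:
      p=toshaker(s['R'].T@(Ki@np.array([u,v,1])*z-s['t']))
      print('%4d,%4d,%3d'%tuple(p),end=' | ')
  print()
cv2.imwrite('pics/s2.png',s['pixels'])
"
```

```text
-27, -61,228 |   -4, -59,240 |   -5, -47,237 |   -2, -36,237 |   -2, -25,235 |    1, -14,234 | -347, 180,  0 | -341, 197,  0 | -337, 215, -2 | -330, 231, -1 | -324, 248, -1 | -317, 265, -1 | 
 -36, -58,212 |   -1, -60,233 |    0, -49,231 |    5, -40,233 |    5, -28,230 |   11, -19,232 | -327, 170, -2 | -318, 185,  0 | -313, 203, -1 | -308, 220, -2 | -301, 236, -1 | -297, 254, -2 | 
 -20, -64,213 |    3, -62,227 |   14, -55,232 |    7, -40,225 |    8, -29,223 |   22, -23,230 | -303, 159, -1 | -294, 174,  0 | -290, 191, -1 | -283, 207,  0 | -110, 120,120 | -274, 241, -1 | 
  -8, -68,212 |   -3, -59,212 |   27, -60,231 |    3, -38,212 |    8, -28,213 |   12, -17,213 |   41, -21,231 | -273, 164,  0 | -269, 181, -1 | -264, 198, -1 | -108, 120,109 |  -87, 122,122 | 
   1, -72,209 |    9, -64,212 |   32, -62,226 |   43, -55,231 |   16, -31,209 |   50, -36,231 |   54, -27,231 |   57, -17,231 |   59,  -6,230 | -242, 186,  0 | -109, 122, 96 |  -75, 117,118 | 
   1, -72,199 |   16, -66,207 |   16, -55,205 |   57, -62,232 |   59, -51,231 |   63, -42,232 |   66, -32,231 |   69, -23,231 |   73, -1
[... 320 characters left out ...]
-59,226 |   78, -48,224 |   80, -38,223 |   76, -25,218 |   77, -14,215 |  -86,  97, 79 |  -81, 110, 79 |  -66, 116, 88 | 
-112, -26, 79 |  -21, -49,147 |    3, -47,164 |   77, -69,220 |   77, -58,217 |   77, -47,214 |   70, -32,206 |   70, -20,203 |   69,  -8,199 |  -70,  89, 79 |  -66, 102, 78 |  -61, 114, 79 | 
 -97, -32, 78 |  -22, -49,135 |    1, -46,151 |   69, -65,204 |   72, -55,203 |   70, -43,198 |   70, -31,196 |   70, -19,193 |   70,  -8,190 |  -54,  81, 79 |  -48,  92, 80 |  -46, 107, 78 | 
 -81, -38, 78 |  -75, -26, 80 |    0, -45,138 |   72, -66,196 |   70, -54,192 |   70, -42,188 |  -50,  34, 81 |  -39,  43, 87 |  -42,  59, 81 |  -41,  74, 78 |  -34,  85, 80 |  -29,  97, 80 |
```

View pics/s2.png

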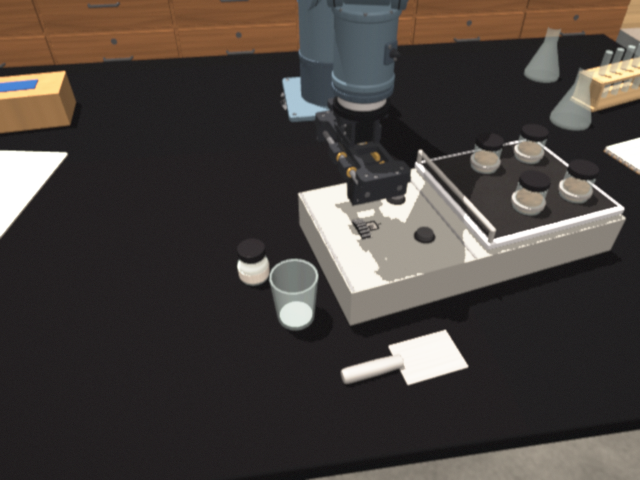

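Request:
drive_tool(
  increments="0 0 1 0 0 0; 0 0 2 0 0 0; 0 0 2.8 0 0 0; 0 0 3.2 0 0 0; 0 0 3.4 0 0 0; 0 0 3.5 0 0 0; 0 0 3.55 0 0 0; 0 0 3.6 0 0 0; 0 0 3.6 0 0 0; 0 0 3.6 0 0 0",
)

```text
time_s: 2.75
ee_pos: [0.5947, -0.0402, 0.093]
eef_rot: [0.0, 0.632, 0.775, 0.0]
force: [-0.1, -0.7, 0.2]
grip_width: 0.0
```

Request:
drive_tool(
  increments="0 0 0.05 0 0 0; 0 0 0.05 0 0 0; 0 0 0.1 0 0 0; 0 0 0.1 0 0 0; 0 0 0.15 0 0 0; 0 0 0.15 0 0 0; 0 0 0.2 0 0 0; 0 0 0.2 0 0 0; 0 0 0.2 0 0 0; 0 0 0.2 0 0 0",
)

```text
time_s: 3.58
ee_pos: [0.5945, -0.0402, 0.0907]
eef_rot: [0.0, 0.632, 0.775, -0.0]
force: [-0.8, -0.4, -0.4]
grip_width: 0.007
```

Request:
drive_tool(
  increments="0 0 0.05 0 0 0; 0 0 0.05 0 0 0; 0 0 0.1 0 0 0; 0 0 0.1 0 0 0; 0 0 0.15 0 0 0; 0 0 0.15 0 0 0; 0 0 0.2 0 0 0; 0 0 0.2 0 0 0; 0 0 0.2 0 0 0; 0 0 0.2 0 0 0",
)

```text
time_s: 4.42
ee_pos: [0.5945, -0.0401, 0.0888]
eef_rot: [0.0, 0.632, 0.775, 0.0]
force: [-0.5, 0.2, 0.3]
grip_width: 0.003
```

Request:
drive_tool(
  increments="0 0 0.05 0 0 0; 0 0 0.05 0 0 0; 0 0 0.1 0 0 0; 0 0 0.1 0 0 0; 0 0 0.15 0 0 0; 0 0 0.15 0 0 0; 0 0 0.15 0 0 0; 0 0 0.15 0 0 0; 0 0 0.15 0 0 0; 0 0 0.15 0 0 0",
)

```text
time_s: 5.25
ee_pos: [0.5949, -0.0402, 0.0883]
eef_rot: [0.0, 0.632, 0.775, 0.0]
force: [-3.3, -0.0, 11.5]
grip_width: -0.0
```

Request:
drive_tool(
  increments="0 0.3 0 0 0 0; 0 0.6 0 0 0 0; 0 0.9 0 0 0 0; 0 1.2 0 0 0 0; 0 1.5 0 0 0 0; 0 1.8 0 0 0 0; 0 2.1 0 0 0 0; 0 2.4 0 0 0 0; 0 2.6 0 0 0 0; 0 2.6 0 0 0 0",
)

```text
time_s: 6.08
ee_pos: [0.6215, -0.0348, 0.0881]
eef_rot: [0.001, 0.632, 0.775, 0.001]
force: [0.2, 1.2, 6.1]
grip_width: 0.007
```

Request:
drive_tool(
  increments="0 0 -0.6 0 0 0; 0 0 -1.2 0 0 0; 0 -0.6 -2 0 0 0; 0 -1.5 -2.5 0 0 0; 0 -2.5 -3 0 0 0; 0 -3.5 -3 0 0 0; 0 -4.5 -3 0 0 0; 0 -5.5 -3 0 0 0; 0 -6 -3 0 0 0; 0 -6 -3 0 0 0",
)

```text
time_s: 6.92
ee_pos: [0.5593, -0.0475, 0.1174]
eef_rot: [-0.001, 0.632, 0.775, -0.0]
force: [0.3, 0.1, -1.1]
grip_width: 0.006
```

```bash
cat > look.py <<'E'
import sys
from h import *
from rig import bot
n=sys.argv[1]
inc(sh(-14,-35,90))
s=bot.snapshot('scene');c=proj(s,sh(0,-28,85));x,y=int(c[0]),int(c[1])
a=cv2.resize(s['pixels'][y-22:y+22,x-26:x+30],None,fx=12,fy=12,interpolation=cv2.INTER_CUBIC)
# rectified panel patch at z=0.08, up=+x,left=+y (robot-side reading)
def rect(s,z=80):
    src=np.float32([proj(s,sh(px,py,z)) for px,py in [(25,5),(25,-45),(-25,-45),(-25,5)]])
    H=cv2.getPerspectiveTransform(src,np.float32([[0,0],[500,0],[500,500],[0,500]]))
    return cv2.warpPerspective(s['pixels'],H,(500,500),flags=cv2.INTER_CUBIC)
cv2.imwrite(f'pics/{n}.png',rect(s))
E
python3 look.py l1
```

```text
t 6.92 shaker mm [-49.5 -33.5 117.4] force [ 0.28  0.08 -1.14] grip 0.006
shift cm [-0.16  3.55  2.74] turn deg [-0.07 -0.02  0.16]
```

View pics/l1.png

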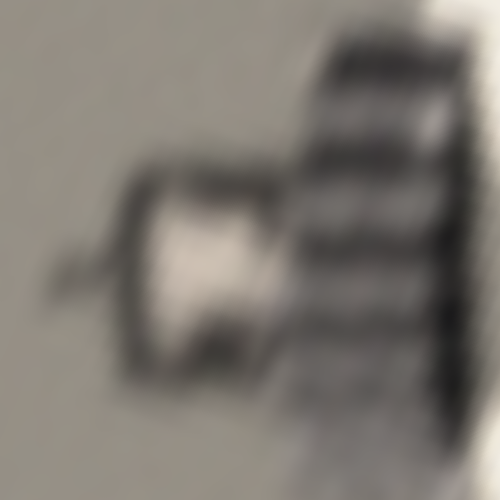

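Request:
drive_tool(
  increments="2 0 -2 0 0 0; 5 0 -4.5 0 0 0; 8.5 0 -6.5 0 0 0; 12 0 -8 0 0 0; 15.5 0 -8 0 0 0; 18 0 -8 0 0 0; 20 0 -8 0 0 0; 20 0 -8 0 0 0; 20 0 -8 0 0 0; 20 0 -8 0 0 0",
)

```text
time_s: 7.8
ee_pos: [0.5213, 0.1477, 0.1973]
eef_rot: [0.0, 0.632, 0.775, -0.0]
force: [0.1, -0.4, 0.8]
grip_width: 0.007
```

```bash
cat > lt.py <<'E'
import sys
from h import *
from rig import bot
n=sys.argv[1]
inc(sh(-14,-35,90))
s=bot.snapshot('top')
w=s["pixels"][225:285,270:330];cv2.imwrite(f'pics/{n}.png',cv2.resize(w,None,fx=9,fy=9,interpolation=cv2.INTER_CUBIC))
E
python3 lt.py w2
```

```text
t 7.8 shaker mm [-48.1 165.3 197.3] force [ 0.06 -0.41  0.78] grip 0.007
shift cm [-20.03   3.36  10.75] turn deg [0.01 0.05 0.16]
```

View pics/w2.png

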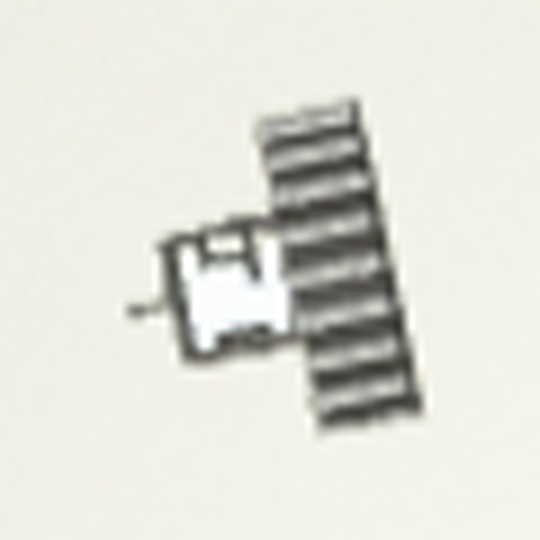

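Request:
drive_tool(
  increments="-3 0.3 0 0 0 0; -6.5 0.8 0 0 0 0; -10 1.3 0 0 0 0; -13.5 1.8 2 0 0 0; -16.5 2.3 4 0 0 0; -18.8 2.7 6.5 0 0 0; -20 3.1 8.5 0 0 0; -20 3.2 9.7 0 0 0; -20 3.2 10.2 0 0 0; -20 3.2 10.4 0 0 0",
)

```text
time_s: 8.68
ee_pos: [0.5918, -0.04, 0.0925]
eef_rot: [-0.001, 0.632, 0.775, -0.0]
force: [0.4, 0.1, 0.0]
grip_width: 0.009
```

Request:
drive_tool(
  increments="0 0 0.1 0 0 0; 0 0 0.2 0 0 0; 0 0 0.3 0 0 0; 0 0 0.35 0 0 0; 0 0 0.4 0 0 0; 0 0 0.4 0 0 0; 0 0 0.4 0 0 0; 0 0 0.4 0 0 0; 0 0 0.4 0 0 0; 0 0 0.4 0 0 0",
)

```text
time_s: 9.52
ee_pos: [0.5925, -0.0406, 0.0893]
eef_rot: [0.0, 0.632, 0.775, -0.0]
force: [0.6, -0.3, -0.1]
grip_width: 0.007
```

Request:
drive_tool(
  increments="0 0 0.1 0 0 0; 0 0 0.1 0 0 0; 0 0 0.15 0 0 0; 0 0 0.15 0 0 0; 0 0 0.2 0 0 0; 0 0 0.2 0 0 0; 0 0 0.2 0 0 0; 0 0 0.2 0 0 0; 0 0 0.2 0 0 0; 0 0 0.2 0 0 0",
)

```text
time_s: 10.35
ee_pos: [0.5928, -0.0406, 0.0882]
eef_rot: [0.0, 0.632, 0.775, 0.0]
force: [-4.0, 0.6, 8.9]
grip_width: 0.009
```

Request:
drive_tool(
  increments="0 0.3 0 0 0 0; 0 0.7 0 0 0 0; 0 1.1 0 0 0 0; 0 1.5 0 0 0 0; 0 1.9 0 0 0 0; 0 2.3 0 0 0 0; 0 2.7 0 0 0 0; 0 3.0 0 0 0 0; 0 3.1 0 0 0 0; 0 3.1 0 0 0 0",
)

```text
time_s: 11.18
ee_pos: [0.6239, -0.0343, 0.0878]
eef_rot: [0.001, 0.632, 0.775, 0.001]
force: [1.8, 0.0, 5.0]
grip_width: 0.006
```

Request:
drive_tool(
  increments="0 0 -0.8 0 0 0; 2 0 -3 0 0 0; 5 -1 -6 0 0 0; 8.5 -2 -9 0 0 0; 12 -3 -11 0 0 0; 15.5 -4 -11 0 0 0; 18 -5 -11 0 0 0; 20 -5 -11 0 0 0; 20 -5 -11 0 0 0; 20 -5 -11 0 0 0",
)

```text
time_s: 12.02
ee_pos: [0.5329, 0.1522, 0.1971]
eef_rot: [-0.0, 0.631, 0.776, -0.0]
force: [0.2, -0.7, -0.6]
grip_width: 0.002
```

```bash
python3 lt.py w3
```

```text
t 12.02 shaker mm [-35.9 167.5 197.1] force [ 0.18 -0.71 -0.61] grip 0.002
shift cm [-20.26   2.08  10.71] turn deg [-0.05  0.    0.36]
```

View pics/w3.png

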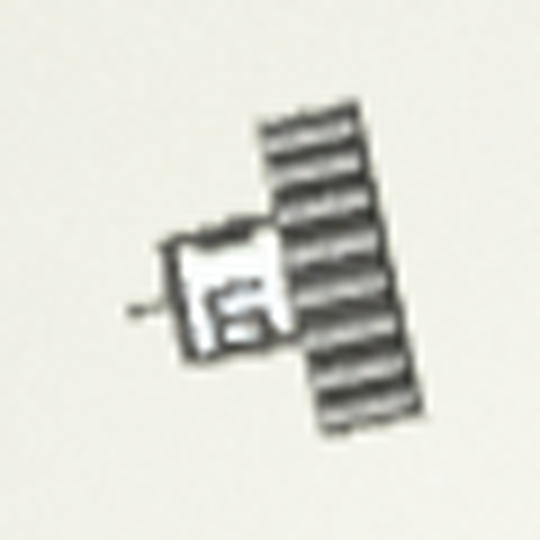

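Request:
drive_tool(
  increments="-3 0.3 0 0 0 0.4; -6.5 0.8 0 0 0 0.4; -10 1.3 0 0 0 0.4; -13.5 1.8 2 0 0 0.4; -16.5 2.1 4 0 0 0.4; -18.8 2.2 6.5 0 0 0.4; -20.2 2.2 8.5 0 0 0.4; -20.2 2.2 10 0 0 0.4; -20.2 2.2 10.5 0 0 0.4; -20.2 2.2 10.7 0 0 0.4",
)

```text
time_s: 12.9
ee_pos: [0.5948, -0.0439, 0.0892]
eef_rot: [-0.001, 0.636, 0.772, -0.001]
force: [-0.6, -1.2, 1.8]
grip_width: 0.009
```

Request:
drive_tool(
  increments="0 0 0.1 0 0 0; 0 0 0.15 0 0 0; 0 0 0.2 0 0 0; 0 0 0.25 0 0 0; 0 0 0.25 0 0 0; 0 0 0.3 0 0 0; 0 0 0.3 0 0 0; 0 0 0.3 0 0 0; 0 0 0.3 0 0 0; 0 0 0.3 0 0 0",
)

```text
time_s: 13.73
ee_pos: [0.5968, -0.0415, 0.0888]
eef_rot: [0.001, 0.634, 0.773, 0.001]
force: [-1.5, 1.5, 8.9]
grip_width: 0.006
```

Request:
drive_tool(
  increments="0 0.3 0 0 0 0; 0 0.6 0 0 0 0; 0 0.9 0 0 0 0; 0 1.2 0 0 0 0; 0 1.5 0 0 0 0; 0 1.8 0 0 0 0; 0 2.1 0 0 0 0; 0 2.4 0 0 0 0; 0 2.5 0 0 0 0; 0 2.5 0 0 0 0",
)

```text
time_s: 14.57
ee_pos: [0.6218, -0.0365, 0.0884]
eef_rot: [0.001, 0.634, 0.773, 0.001]
force: [1.5, 1.2, 5.4]
grip_width: 0.005
```

Request:
drive_tool(
  increments="0 0 -0.8 0 0 0; 2 0 -3 0 0 0; 5 -1 -6 0 0 0; 8.5 -2 -9 0 0 0; 12 -3 -11 0 0 0; 15.5 -4 -11 0 0 0; 18 -4 -11 0 0 0; 20 -4 -11 0 0 0; 20 -4 -11 0 0 0; 20 -4 -11 0 0 0",
)

```text
time_s: 15.4
ee_pos: [0.5417, 0.1521, 0.1974]
eef_rot: [-0.0, 0.634, 0.774, -0.0]
force: [-0.1, 0.7, -0.4]
grip_width: 0.008
```

```bash
python3 lt.py w4
```

```text
t 15.4 shaker mm [-27.3 165.7 197.4] force [-0.1  0.7 -0.4] grip 0.008
shift cm [-20.07   1.35  10.74] turn deg [-0.02  0.   -0.04]
```

View pics/w4.png

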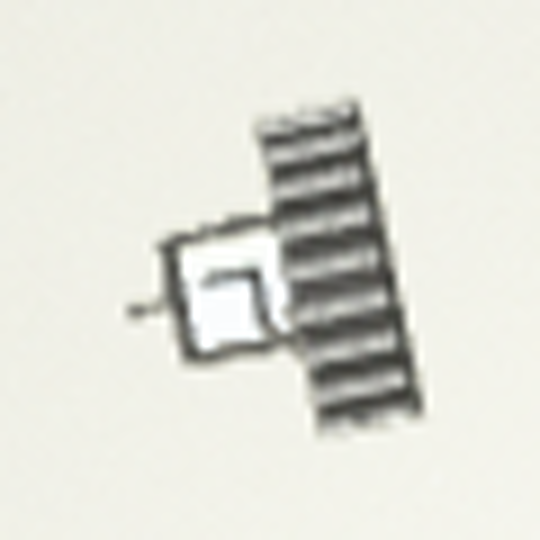

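```bash
cat > dig.py <<'E'
from h import *
from rig import bot
s=bot.snapshot('top')
for nm,S in (("start",dict(np.load('top0.npz'))),("now",s)):
    c=proj(S,sh(0,-19,79))
    # rectified 17x17mm window, 20 px/mm, up=+x,right=-y
    src=np.float32([proj(S,sh(a,b,79)) for a,b in [(12,-7),(12,-31),(-12,-31),(-12,-7)]])
    H=cv2.getPerspectiveTransform(src,np.float32([[0,0],[480,0],[480,480],[0,480]]))
    w=cv2.warpPerspective(S['pixels'],H,(480,480),flags=cv2.INTER_CUBIC);cv2.imwrite(f'pics/dig_{nm}_{len(__import__("os").listdir("pics"))}.png',w)
    g=cv2.cvtColor(w,cv2.COLOR_BGR2GRAY)
    # frame dark rows (cols clear of the digit), digit rows
    prof=lambda c0,c1:g[:,c0:c1].mean(1)
    print(nm,"winpx",c.round(1))
    print(' x_mm:',[(12-i/20) for i in range(10,480,20)])
    print(' left :',prof(120,150)[10::20].round().astype(int).tolist())
    print(' mid  :',prof(170,300)[10::20].round().astype(int).tolist())
cv2.imwrite('pics/digall.png',w)
E
python3 dig.py
```

```text
start winpx [296.9 257.2]
 x_mm: [11.5, 10.5, 9.5, 8.5, 7.5, 6.5, 5.5, 4.5, 3.5, 2.5, 1.5, 0.5, -0.5, -1.5, -2.5, -3.5, -4.5, -5.5, -6.5, -7.5, -8.5, -9.5, -10.5, -11.5]
 left : [175, 139, 166, 196, 141, 155, 225, 244, 182, 143, 214, 250, 222, 158, 188, 240, 253, 254, 213, 145, 122, 169, 228, 238]
 mid  : [134, 117, 157, 181, 147, 141, 186, 192, 143, 135, 181, 212, 187, 149, 178, 234, 254, 253, 238, 157, 106, 160, 220, 243]
now winpx [296.9 257.2]
 x_mm: [11.5, 10.5, 9.5, 8.5, 7.5, 6.5, 5.5, 4.5, 3.5, 2.5, 1.5, 0.5, -0.5, -1.5, -2.5, -3.5, -4.5, -5.5, -6.5, -7.5, -8.5, -9.5, -10.5, -11.5]
 left : [174, 136, 179, 241, 251, 254, 244, 205, 161, 176, 235, 254, 253, 252, 252, 252, 252, 254, 213, 144, 124, 172, 229, 240]
 mid  : [132, 115, 178, 237, 253, 253, 250, 212, 138, 147, 201, 215, 214, 212, 210, 206, 206, 213, 215, 158, 107, 159, 221, 244]
```

View pics/digall.png

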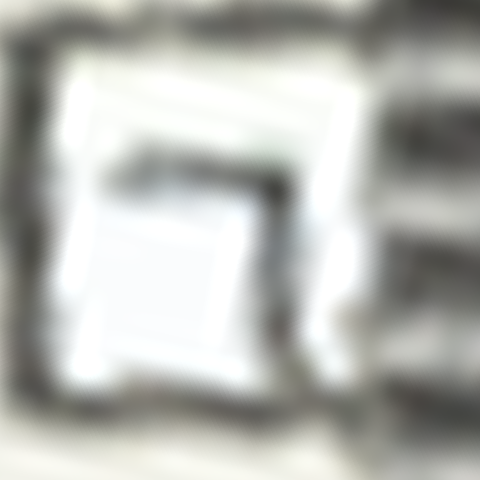

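Request:
drive_tool(
  increments="-3 0.3 0 0 0 0; -6.5 0.8 0 0 0 0; -10 1.3 0 0 0 0; -13.5 1.8 2 0 0 0; -16.5 2.1 4 0 0 0; -18.8 2.4 6.5 0 0 0; -20 2.5 8.5 0 0 0; -20 2.5 10 0 0 0; -20 2.5 10.2 0 0 0; -20 2.5 10.2 0 0 0",
)

```text
time_s: 16.33
ee_pos: [0.6047, -0.0415, 0.0944]
eef_rot: [-0.001, 0.635, 0.772, -0.001]
force: [0.8, 0.4, 0.0]
grip_width: 0.003
```

Request:
drive_tool(
  increments="0 0 0 0 0 0; 0 0 0.1 0 0 0; 0 0 0.2 0 0 0; 0 0 0.3 0 0 0; 0 0 0.4 0 0 0; 0 0 0.5 0 0 0; 0 0 0.55 0 0 0; 0 0 0.55 0 0 0; 0 0 0.55 0 0 0; 0 0 0.55 0 0 0",
)

```text
time_s: 17.17
ee_pos: [0.6057, -0.0399, 0.0897]
eef_rot: [0.0, 0.635, 0.773, 0.0]
force: [0.5, 0.1, -0.5]
grip_width: 0.005
```

Request:
drive_tool(
  increments="0 0 0.1 0 0 0; 0 0 0.1 0 0 0; 0 0 0.2 0 0 0; 0 0 0.2 0 0 0; 0 0 0.25 0 0 0; 0 0 0.25 0 0 0; 0 0 0.25 0 0 0; 0 0 0.25 0 0 0; 0 0 0.25 0 0 0; 0 0 0.25 0 0 0",
)

```text
time_s: 18.0
ee_pos: [0.6073, -0.0398, 0.0889]
eef_rot: [0.001, 0.635, 0.773, 0.001]
force: [-0.7, 1.2, 11.3]
grip_width: 0.001
```

Request:
drive_tool(
  increments="0 0.05 0 0 0 0; 0 0.1 0 0 0 0; 0 0.13 0 0 0 0; 0 0.13 0 0 0 0; 0 0.13 0 0 0 0; 0 0.13 0 0 0 0; 0 0.13 -0.3 0 0 0; 0 0.13 -0.8 0 0 0; 0 0.13 -1.5 0 0 0; 0 0.13 -2.5 0 0 0",
)

```text
time_s: 18.83
ee_pos: [0.6063, -0.0397, 0.1122]
eef_rot: [-0.001, 0.635, 0.773, -0.001]
force: [-0.3, 0.5, -0.0]
grip_width: 0.005
```

Request:
drive_tool(
  increments="2 0 -2 0 0 0; 5 -1 -4 0 0 0; 8.5 -2 -6 0 0 0; 12 -3 -8 0 0 0; 15.5 -4 -8 0 0 0; 18 -5 -8 0 0 0; 20 -6 -8 0 0 0; 20 -6 -8 0 0 0; 20 -6 -8 0 0 0; 20 -6 -8 0 0 0",
)

```text
time_s: 19.67
ee_pos: [0.5098, 0.144, 0.1928]
eef_rot: [0.0, 0.635, 0.773, 0.0]
force: [0.9, 0.1, -0.6]
grip_width: 0.004
```

```bash
python3 dig.py;python3 lt.py w5
```

```text
start winpx [296.9 257.2]
 x_mm: [11.5, 10.5, 9.5, 8.5, 7.5, 6.5, 5.5, 4.5, 3.5, 2.5, 1.5, 0.5, -0.5, -1.5, -2.5, -3.5, -4.5, -5.5, -6.5, -7.5, -8.5, -9.5, -10.5, -11.5]
 left : [175, 139, 166, 196, 141, 155, 225, 244, 182, 143, 214, 250, 222, 158, 188, 240, 253, 254, 213, 145, 122, 169, 228, 238]
 mid  : [134, 117, 157, 181, 147, 141, 186, 192, 143, 135, 181, 212, 187, 149, 178, 234, 254, 253, 238, 157, 106, 160, 220, 243]
now winpx [296.9 257.2]
 x_mm: [11.5, 10.5, 9.5, 8.5, 7.5, 6.5, 5.5, 4.5, 3.5, 2.5, 1.5, 0.5, -0.5, -1.5, -2.5, -3.5, -4.5, -5.5, -6.5, -7.5, -8.5, -9.5, -10.5, -11.5]
 left : [173, 135, 180, 243, 252, 204, 159, 182, 227, 255, 252, 252, 252, 252, 252, 252, 252, 254, 212, 144, 122, 171, 230, 240]
 mid  : [133, 117, 181, 238, 251, 216, 145, 142, 189, 207, 214, 215, 214, 212, 208, 218, 241, 252, 239, 157, 107, 161, 221, 244]
t 19.72 shaker mm [-60.1 163.5 192.7] force [ 0.14 -0.49  0.62] grip 0.006
shift cm [-19.82   4.7   10.28] turn deg [ 0.05  0.04 -0.29]
```

View pics/w5.png

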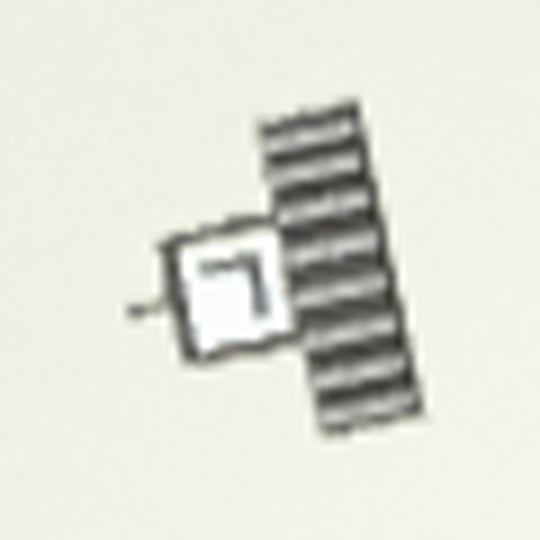

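```bash
python3 -c "
from h import *
inc(sh(-49,48,94))"
```

```text
t 19.77 shaker mm [-60.1 163.3 192.5] force [ 0.43 -0.49 -0.4 ] grip 0.009
shift cm [-11.52   1.16   9.86] turn deg [ 0.04  0.04 -0.31]
```

Request:
drive_tool(
  increments="-3 0.3 0 0 0 -0.3; -6 0.6 0 0 0 -0.3; -9 0.9 0.5 0 0 -0.3; -11 1.1 2 0 0 -0.3; -11.5 1.2 4.5 0 0 -0.3; -11.5 1.2 7 0 0 -0.3; -11.5 1.2 8.7 0 0 -0.3; -11.5 1.2 9.4 0 0 -0.3; -11.5 1.2 9.6 0 0 -0.3; -11.5 1.2 9.7 0 0 -0.3",
)

```text
time_s: 20.6
ee_pos: [0.5437, 0.0336, 0.0954]
eef_rot: [0.0, 0.633, 0.774, -0.0]
force: [0.0, -0.3, 0.7]
grip_width: 0.005
```

Request:
drive_tool(
  increments="0 0 0 0 0 0; 0 0 0.1 0 0 0; 0 0 0.15 0 0 0; 0 0 0.2 0 0 0; 0 0 0.25 0 0 0; 0 0 0.3 0 0 0; 0 0 0.3 0 0 0; 0 0 0.3 0 0 0; 0 0 0.3 0 0 0; 0 0 0.3 0 0 0",
)

```text
time_s: 21.43
ee_pos: [0.5433, 0.0343, 0.0922]
eef_rot: [-0.0, 0.633, 0.775, -0.0]
force: [0.2, -0.1, -0.7]
grip_width: 0.005
```

Request:
drive_tool(
  increments="0 0 0.05 0 0 0; 0 0 0.1 0 0 0; 0 0 0.15 0 0 0; 0 0 0.2 0 0 0; 0 0 0.25 0 0 0; 0 0 0.3 0 0 0; 0 0 0.3 0 0 0; 0 0 0.3 0 0 0; 0 0 0.3 0 0 0; 0 0 0.3 0 0 0",
)

```text
time_s: 22.27
ee_pos: [0.5434, 0.0344, 0.0893]
eef_rot: [0.0, 0.633, 0.775, 0.0]
force: [-1.5, -0.5, 4.9]
grip_width: 0.007
```

Request:
drive_tool(
  increments="0 0 0.02 0 0 0; 0 0 0.04 0 0 0; 0 0 0.06 0 0 0; 0 0 0.08 0 0 0; 0 0 0.1 0 0 0; 0 0 0.1 0 0 0; 0 0 0.1 0 0 0; 0 0 0.1 0 0 0; 0 0 0.1 0 0 0; 0 0 0.1 0 0 0",
)

```text
time_s: 23.1
ee_pos: [0.5433, 0.0343, 0.0882]
eef_rot: [0.0, 0.633, 0.775, -0.0]
force: [-1.5, 0.1, 3.0]
grip_width: 0.002
```

Request:
drive_tool(
  increments="0 0 0.02 0 0 0; 0 0 0.04 0 0 0; 0 0 0.06 0 0 0; 0 0 0.08 0 0 0; 0 0 0.1 0 0 0; 0 0 0.1 0 0 0; 0 0 0.1 0 0 0; 0 0 0.1 0 0 0; 0 0 0.1 0 0 0; 0 0 0.1 0 0 0",
)

```text
time_s: 23.93
ee_pos: [0.5433, 0.0343, 0.0872]
eef_rot: [0.0, 0.633, 0.774, 0.0]
force: [0.2, 0.4, -0.0]
grip_width: 0.006
```

Request:
drive_tool(
  increments="0 0 0.02 0 0 0; 0 0 0.04 0 0 0; 0 0 0.06 0 0 0; 0 0 0.08 0 0 0; 0 0 0.1 0 0 0; 0 0 0.12 0 0 0; 0 0 0.12 0 0 0; 0 0 0.12 0 0 0; 0 0 0.12 0 0 0; 0 0 0.12 0 0 0",
)

```text
time_s: 24.77
ee_pos: [0.5433, 0.0344, 0.086]
eef_rot: [0.0, 0.633, 0.775, 0.0]
force: [0.1, 0.2, -0.1]
grip_width: 0.004
```

Request:
drive_tool(
  increments="0 0 -1 0 0 0; 0 0 -3 0 0 0; 0 0 -6 0 0 0; 1 -1 -9 0 0 0; 4 -2 -11 0 0 0; 7.5 -3 -11 0 0 0; 11 -4 -11 0 0 0; 13 -5 -11 0 0 0; 14 -5 -11 0 0 0; 14 -5 -11 0 0 0",
)

```text
time_s: 25.6
ee_pos: [0.4658, 0.1639, 0.1966]
eef_rot: [-0.0, 0.631, 0.776, 0.001]
force: [0.6, 0.8, 0.5]
grip_width: 0.007
```

```bash
python3 dig.py|tail -3;python3 -c "
from h import *
from rig import bot
inc(sh(50,48,94))
s=bot.snapshot('top');cv2.imwrite('pics/t6.png',s['pixels']);S0=dict(np.load('top0.npz'))
w=s['pixels'][205:325,215:375];cv2.imwrite('pics/k6.png',cv2.resize(w,None,fx=5,fy=5,interpolation=cv2.INTER_CUBIC))
for S in(S0,s):
  for p in [(-50,48,88),(50,48,88)]:
    u,v=proj(S,sh(*p)).astype(int);z=np.median(S['range_z'][v-2:v+3,u-2:u+3]);print(p,(S['R'].T@(np.linalg.inv(S['K'])@np.array([u,v,1])*z-S['t'])).round(4))
"
```

```text
x_mm: [11.5, 10.5, 9.5, 8.5, 7.5, 6.5, 5.5, 4.5, 3.5, 2.5, 1.5, 0.5, -0.5, -1.5, -2.5, -3.5, -4.5, -5.5, -6.5, -7.5, -8.5, -9.5, -10.5, -11.5]
 left : [171, 135, 180, 242, 251, 205, 160, 181, 226, 255, 251, 252, 252, 252, 252, 252, 252, 254, 213, 144, 123, 170, 228, 240]
 mid  : [133, 118, 181, 238, 251, 216, 146, 142, 188, 207, 214, 215, 214, 212, 208, 218, 241, 252, 239, 157, 107, 161, 221, 244]
t 25.65 shaker mm [-98.8 190.1 196.6] force [ 0.19  0.04 -0.37] grip 0.001
shift cm [-14.27  14.82  10.27] turn deg [ 0.06 -0.    0.21]
(-50, 48, 88) [0.5439 0.0325 0.0909]
(50, 48, 88) [0.6417 0.0527 0.091 ]
(-50, 48, 88) [0.5439 0.0334 0.0847]
(50, 48, 88) [0.6418 0.0528 0.0906]
```

View pics/k6.png

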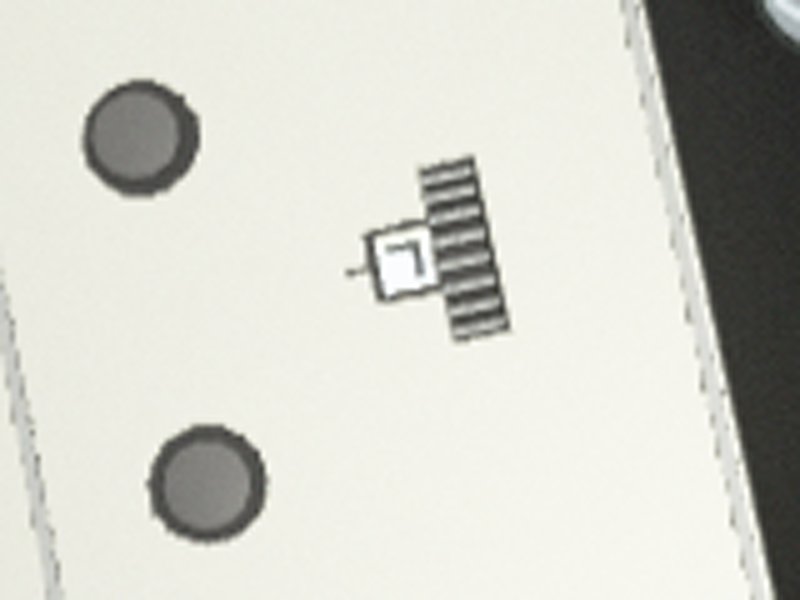

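The picture shows the 7 whole in the window, at about (405,262). The near key, at about (207,483), reads 84.7 mm high, down from 91, so it is in and staying in. The far key, at about (140,137), is still up. The robot is clear of everything, so I'm handing in.

```bash
python3 -c "
from rig import bot
print(bot.get_obs()['force'],bot.sign_off())"
```

```text
the job is handed in; nothing more can be done
[-0.13953614 -0.03344439  0.6502622 ] None
```

The shaker is set to 7 and started, and I handed the job in at about 25.7 s of the 72 s allowed. `sign_off` reports no verdict, so these are my own checks.

- **Wheel:** I rolled it from 3 to 7 with the shut fingertips, in three strokes and one small trim. The last top picture shows the 7 whole in the window, about 0.3 mm from its middle (roughly 0.01 rad). It did not move while I pressed the key.
- **Start key:** I pressed the near key (x -50) slowly. It resisted with about 5 N, then 3 N, then nothing about 3 mm down, as the good key should. After I backed off, the depth picture put its top at 84.7 mm, down from 90.9 mm, so it stays in by about 6 mm.
- **Worn key:** I never touched the far key. It still reads 90.6 mm, so it is up.
- **Bystanders:** The arm stayed clear of the beaker, jar and scoop throughout. I did not measure their positions again at the end.
- **Robot at hand-in:** It hung clear at about 0.2 m height, with force readings at noise level.

One small disagreement: the window's middle appeared about 1 mm further along x than my estimate from the keys put it. I judged the digit against the window frame as seen in the picture.

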